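# Pack out the stamp form with the right spacer block

### The job

On the blue form plate one bar of brass stamps sits in the aluminium slot and leaves a gap at one end (the other bar is only parked on the plate). Choose, of the two beech spacer blocks with orange tops, the one that fills the gap (the longest that goes in), lower it upright into the gap, square with the slot, until it stands fully down on the plate, and let go. Leave the other spacer block where it stands.

Things in the scene. Friction and masses are not known exactly. Their poses are not given: they have to be found in the camera images.
- slot_end (a point): Right-hand (-y) end of the form's slot: foot of the end stop's inner face, on the slot's centreline and floor (top of the fixed blue plate, 12 mm thick). y runs along the slot into the gap, x across it away from the robot, z up. Slot 154 mm long, 50 wide; rails 10 mm high, stop 22, tops bevelled outward. The gap runs along +y to the bar in the slot: 34 mm (long bar) or 64 mm (short bar).
- long_bar_outer_end (a point): Long bar of 8 brass stamps, 120 x 40 mm, 22 mm high, fixed (the other bar: 6 stamps, 90 mm). Point: top edge of its left (+y) end; axes as slot_end. In slot_end's frame its x is 0 when it sits in the slot (gap 34 mm, centre at y = 17 mm), -106 mm when it is parked on the plate and the short bar is in the slot (gap 64 mm, centre at y = 32 mm).
- short_spacer_mid (a point): the short spacer: beech block with an orange top, 26 mm long (y) x 40 deep (x) x 64 tall (z), about 45 g, standing on the bench. Point: its centre, 32 mm up. Grip it across the 40 mm (fingers closing along its x), in the upper half so that the fingertips clear rails and stamps; its x goes along the slot's x. It fills the 34 mm gap.
- long_spacer_mid (a point): the long spacer: beech block with an orange top, 56 mm long (y) x 40 deep (x) x 64 tall (z), about 100 g, standing on the bench. Point: its centre, 32 mm up. Grip it across the 40 mm (fingers closing along its x), in the upper half so that the fingertips clear rails and stamps; its x goes along the slot's x. It fills the 64 mm gap; too long for the other.
Not all that is in view belongs to the job. What is shaped like the part that bears long_spacer_mid but red or turquoise is not meant.

How it is judged (in metres and radians):
At the end, for the whole second after the job is handed in: The fitting spacer (short if the long bar is in the slot, else long) rests in the gap: within 12 mm of the slot centreline, 9 mm of the gap centre, centre 32 mm (+-6) above the plate, upright within 10 degrees, turned under 17 degrees; the other is within 30 mm of its start (((x of long_bar_outer_end in the frame of slot_end above -0.05 m and x of short_spacer_mid in the frame of slot_end between -0.012 and 0.012 m and y of short_spacer_mid in the frame of slot_end between 0.008 and 0.026 m and z of short_spacer_mid in the frame of slot_end between 0.026 and 0.038 m and angle between short_spacer_mid's own z axis and vertical below 0.17 rad and angle between the x axis of short_spacer_mid and the x axis of slot_end, either way round below 0.3 rad and distance of short_spacer_mid from where it was at the start of the episode above 0.03 m and linear speed of short_spacer below 0.02 m/s) or (not (x of long_bar_outer_end in the frame of slot_end above -0.05 m) and x of long_spacer_mid in the frame of slot_end between -0.012 and 0.012 m and y of long_spacer_mid in the frame of slot_end between 0.022 and 0.042 m and z of long_spacer_mid in the frame of slot_end between 0.026 and 0.038 m and angle between long_spacer_mid's own z axis and vertical below 0.17 rad and angle between the x axis of long_spacer_mid and the x axis of slot_end, either way round below 0.3 rad and distance of long_spacer_mid from where it was at the start of the episode above 0.03 m and linear speed of long_spacer below 0.02 m/s))); the robot touches nothing.
It fails at once if the wrong spacer was moved by more than 30 mm ((x of long_bar_outer_end in the frame of slot_end above -0.05 m and distance of long_spacer_mid from where it was at the start of the episode above 0.03 m) or (not (x of long_bar_outer_end in the frame of slot_end above -0.05 m) and distance of short_spacer_mid from where it was at the start of the episode above 0.03 m)).
It also fails if it takes over 32 s, if anything falls off the work surface, if the arm or the gripper's body presses on something with over 40 N, if the wrist force passes 120 N, or if a joint passes its speed limit or range.

### The arm

A 6-joint arm with a two-finger parallel gripper is mounted at the origin on the work surface. World frame = base frame: x ahead of the robot, y to its left, z up, the work surface at z = 0. Lengths are in m, angles in degrees, forces in N, time in s.
With the tool pointing down it reaches from about 0.35 to 0.875 m from the base axis. Payload 4.2 kg.
Tool frame: the origin (TCP) lies midway between the tips of the shut fingers; the grasp point (between the pads) lies 19 mm behind it; z points along the fingers, y is the direction in which the jaws open and shut (so a half turn about z gives the same grasp; the last joint's range is limited). The gripper opens to 87 mm and grips with 3 to 60 N. Pads are 19 mm wide; open, the fingers measure 117 mm over their backs; the gripper's body (75 mm by 190 mm) begins 51 mm behind the grasp point.
Start: joints at [14.817, 22.042, 0.453, 0, -68.411, -14.817], TCP at [0.625, 0, 0.223] pointing down, gripper open.
Joint ranges: [-179.83, 179.83], [-69.29, 118.12], [-61.27, 80.66], [-181.25, 117.63], [-171.15, -9.14], [-177.46, 177.46]. Speed limits (degrees/s): [159.86, 159.86, 180, 180, 180, 180].

### API

Orientations are given as a 3x3 rotation matrix whose columns are the frame's x, y, z axes.
In Python, from station import r gives the robot as it stands.
- The arm moves only by the tool carry_out, never from a script. Its argument "steps" is a list of rows, each a list of 2 entries, a list of its own where there are three numbers: the shift along the tool's x, y, z in cm, then the turn about the tool's z in degrees. In form: [[[x, y, z], twist], ...]. A call has 1 to 20 rows; each row is the pose to reach, as a shift and turn from the pose measured when the call began, along the tool's axes at that moment; what a row does not reach only later rows make up. A row lasts 1/10 s, in which the tool goes at most 50 mm and 8.59 degrees, less where a joint would pass 70% of its speed; a pose out of reach is approached as far as the arm can. A call with a gripper value outside its range is refused whole. "gripper" is the gripper's target within -1 to 1 (fully open at 1, half-way at 0, shut at -1), set as the call begins (left out, the last holds). The fingers move at their own pace and stop on an object; the grip force is fixed at half the most. Time passes only in rows, so rows that repeat a pose let the fingers close. It gives the time, the measured TCP pose, the force and the opening at its end, in the units of the state.
- r.sense(): the state, without advancing time (a new reading comes with each control period).
- r.capture(name): name is "scene" or "side" or "wrist"; returns the picture (400x640x3 uint8, red, green, blue); there is no depth.
- r.calibration(name): a dict with "camera_matrix" (3x3 intrinsics, pixels), "D" ([k1, k2, p1, p2, k3] as OpenCV has them; the pictures are not rectified), "world_from_camera" (4x4, takes a point from camera to world coordinates). Camera axes: x right, y up, looking along -z (the intrinsics and any distortion apply to the point x, -y, -z); pixel columns grow to the right and rows downward; lengths in m; the calibration is good to about 2 mm. A picture is of the moment at which its call begins: read the wrist's pose just before it. calibration takes no time and is no camera call; for the wrist camera it gives the pose at the moment of the call.
- r.finish_job(): hands the job in, once; it reports no verdict.
Trained networks look in the newest picture that a camera, given by its name, has taken for a name from the list of things; names that differ only in an ending like _2 or _b are one class to them, and where a whole thing is asked for, a point or a joint stands for the part that bears it (a point fixed in the world has none). Each returns a list of dicts, best first, with "confidence" (0 to 1); they miss things now and then, are a little off and sometimes report something else, mostly with a low value. They report only what shows in the picture. A call takes as long as a camera call. They do not tell look-alikes from the thing itself.
- r.cut_out(camera, target): "pixels" (400x640 bool, what is visible of it).
- r.place_of(camera, target): "centre" ([x, y, z] in m, in world coordinates, good to about 4 mm: a listed point, or the origin of a listed thing).
The state is a dict: "time_s": time; "joints": joint angles; "joint_velocities": joint speeds; "effort": joint torques, N m; "tcp_pos": TCP position; "ee_rot": TCP orientation; "wrist_force": force on the tool from outside, world axes, zero at the start; "moment": the same for the moment, N m; "gripper_width": opening from 0.0 (shut) to 1.0 (fully open).
Only numpy, scipy, OpenCV 4.12 (cv2) and the standard library are available. Lean on these libraries where they do the work, as an engineer would, in place of code of your own. Each camera call takes 0.05 s, during which the arm holds its last target. There are 200 camera calls.

## Working session

There is one attempt and no reset: what is moved stays moved. The work goes in short steps, Python scripts to look and compute and a tool call to move; the robot and the scene stay as the last step left them, time stands still between calls to the robot, and variables do not carry over. Pictures are saved under pics/ and viewed, about 8 in all and at most 12, crops included, and the job is handed in when it is done.

Besides the shell and the picture viewer there is one more tool, called as name(argument=value, ...), one argument or row to a line, values as JSON. carry_out: Moves the arm, as the interface text tells. Its arguments: {"type":"object","properties":{"steps":{"type":"array","items":{"type":"array"}},"gripper":{"type":"number"}},"required":["steps"]}

```bash
mkdir -p pics; cat > go.py <<'E'
from station import r
import cv2,numpy as np
def snap(c,n):
    im=r.capture(c); cv2.imwrite(f'pics/{n}.png',im[:,:,::-1]); return im
def project(c,P):
    k=r.calibration(c); T=np.linalg.inv(np.array(k['world_from_camera']))
    p=(T[:3,:3]@np.array(P,float).reshape(-1,3).T).T+T[:3,3]; p=p*[1,-1,-1]
    return cv2.projectPoints(p,np.zeros(3),np.zeros(3),np.array(k['camera_matrix']),np.array(k['D'],float))[0].reshape(-1,2)
def ray(c,uv,z):
    k=r.calibration(c); T=np.array(k['world_from_camera'])
    q=cv2.undistortPoints(np.array(uv,float).reshape(-1,1,2),np.array(k['camera_matrix']),np.array(k['D'],float)).reshape(-1,2)
    d=np.c_[q[:,0],-q[:,1],-np.ones(len(q))]@T[:3,:3].T
    return T[:3,3]+d*((z-T[2,3])/d[:,2:])
E
python3 - <<'E'
from go import *
a=snap('scene','a');b=snap('side','b')
cv2.imwrite('pics/ab.png',np.vstack([a,b])[:,:,::-1][:, :])
for c in('scene','side'):
  for t in('slot_end','long_bar_outer_end','short_spacer_mid','long_spacer_mid'):
    for o in r.place_of(c,t): print(c,t,np.round(o['centre'],4),round(o['confidence'],2),project(c,o['centre']).round())
s=r.sense();print(s['time_s'],s['ee_rot'],s['tcp_pos'])
E
```

```text
scene slot_end [ 0.5723 -0.0475  0.0074] 0.62 [[326. 233.]]
scene long_bar_outer_end [0.4528 0.0982 0.0304] 0.8 [[371. 181.]]
scene short_spacer_mid [0.5342 0.3491 0.0291] 0.96 [[486. 182.]]
scene long_spacer_mid [ 0.479  -0.3949  0.0311] 0.8 [[150. 228.]]
scene long_spacer_mid [ 0.4335 -0.1853  0.0288] 0.71 [[248. 199.]]
scene long_spacer_mid [ 0.4449 -0.2935  0.0329] 0.66 [[199. 209.]]
scene long_spacer_mid [ 0.3224 -0.3005  0.0347] 0.65 [[192. 179.]]
side slot_end [ 0.5678 -0.0439  0.0108] 0.58 [[357. 219.]]
side short_spacer_mid [0.5351 0.3492 0.0319] 0.8 [[332. 145.]]
side long_spacer_mid [ 0.4423 -0.2976  0.0291] 0.88 [[317. 285.]]
side long_spacer_mid [ 0.3222 -0.3014  0.0323] 0.84 [[261. 289.]]
side long_spacer_mid [ 0.4351 -0.1822  0.0335] 0.82 [[311. 249.]]
0.5 [[-6.24653632e-06 -9.99999997e-01 -8.29571153e-05]
 [-1.00000000e+00  6.24586851e-06  8.05034517e-06]
 [-8.04982701e-06  8.29571656e-05 -9.99999997e-01]] [6.24957370e-01 3.12366152e-05 2.22513865e-01]
```

View pics/a.png

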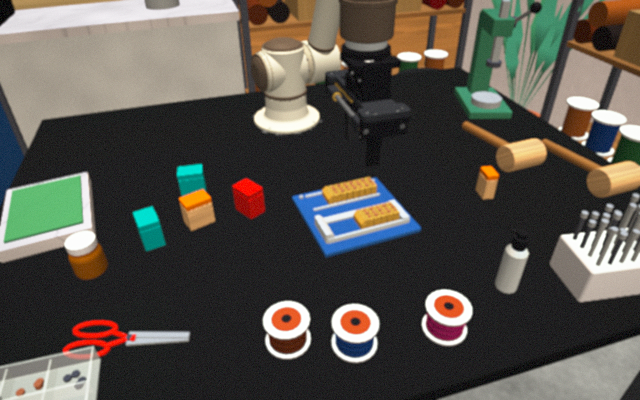

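View pics/b.png

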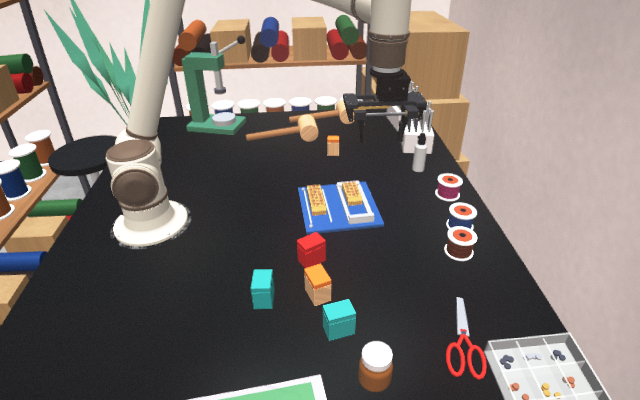

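The parked bar has 8 stamps and the slot holds the short bar, since the x difference between `slot_end` and `long_bar_outer_end` is about -0.11 m. So the gap is 64 mm and the long orange spacer at about (0.443, -0.296) is the one to use. Next I'll look from the wrist, over the plate and then over the spacer.

```bash
python3 - <<'E'
from go import *
snap('wrist','w1')
for t in('slot_end','long_bar_outer_end'):
    for o in r.place_of('wrist',t): print(t,np.round(o['centre'],4),round(o['confidence'],2),project('wrist',o['centre']).round())
print(r.calibration('wrist'))
E
```

```text
slot_end [ 0.5692 -0.045   0.0132] 0.89 [[363. 139.]]
long_bar_outer_end [0.4537 0.0968 0.0349] 0.57 [[450. 252.]]
{'camera_matrix': array([[304.07570788,   0.        , 317.09661376],
       [  0.        , 304.07570788, 201.42712054],
       [  0.        ,   0.        ,   1.        ]]), 'D': array([-0.0561675,  0.       ,  0.       ,  0.       ,  0.       ]), 'world_from_camera': array([[-9.99999981e-01,  1.56851255e-04, -1.16580892e-04,
         6.24997964e-01],
       [-1.14576322e-04, -9.53795100e-01, -3.00457806e-01,
        -8.25543499e-02],
       [-1.58321468e-04, -3.00457787e-01,  9.53795100e-01,
         3.85087631e-01],
       [ 0.00000000e+00,  0.00000000e+00,  0.00000000e+00,
         1.00000000e+00]])}
```

View pics/w1.png

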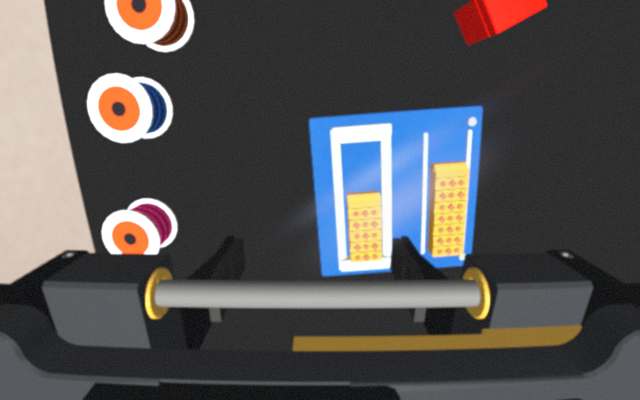

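carry_out(
  steps=[
    [[4,2.5,0],0],
    [[8,5,0],0],
    [[12,7.5,0],0],
    [[16,10,0],0],
    [[20,12.5,0],0],
    [[24,14.5,0],0],
    [[27,16.5,0],0],
    [[29.5,18,0],0],
    [[29.5,18,0],0],
    [[29.5,18,0],0],
  ],
  gripper=1,
)

```text
time_s: 1.65
tcp_pos: [0.4447, -0.2953, 0.2227]
ee_rot: [[-0.002, -1.0, 0.0], [-1.0, 0.002, 0.0], [-0.0, -0.0, -1.0]]
wrist_force: [1.0, 1.2, 0.5]
gripper_width: 1.001
```

The wrist view shows the slot with its stop at the top (about (363,139)), the short bar of 6 stamps at rows 193-262 and the gap at rows 140-193. The 8-stamp bar is parked on the right, so the long spacer is the right one.

```bash
python3 - <<'E'
from go import *
im=snap('wrist','w2')
hsv=cv2.cvtColor(im,cv2.COLOR_RGB2HSV)
for o in r.place_of('wrist','long_spacer_mid'): print(np.round(o['centre'],4),round(o['confidence'],2),project('wrist',o['centre']).round())
m=cv2.inRange(hsv,(8,150,150),(20,255,255))
n,l,st,ce=cv2.connectedComponentsWithStats(m)
for i in range(1,n):
    if st[i,4]>300:
        c=max(cv2.findContours((l==i).astype(np.uint8),0,1)[0],key=len)[:,0]
        W=ray('wrist',c,0.064)[:,:2]
        R=cv2.minAreaRect((W*1000).astype(np.float32)); print(st[i],ce[i].round(),R)
# slot from w1 not possible here
E
```

```text
[ 0.4804 -0.3968  0.0304] 0.85 [[286.  88.]]
[ 0.3238 -0.301   0.0321] 0.85 [[419. 173.]]
[ 0.4412 -0.2986  0.0302] 0.81 [[321. 175.]]
[ 0.4363 -0.1872  0.0303] 0.55 [[324. 259.]]
[ 295  326  286   25 2994] [445. 340.] ((280.3255615234375, -84.00572967529297), (388.95147705078125, 31.180217742919922), 0.13324999809265137)
```

View pics/w2.png

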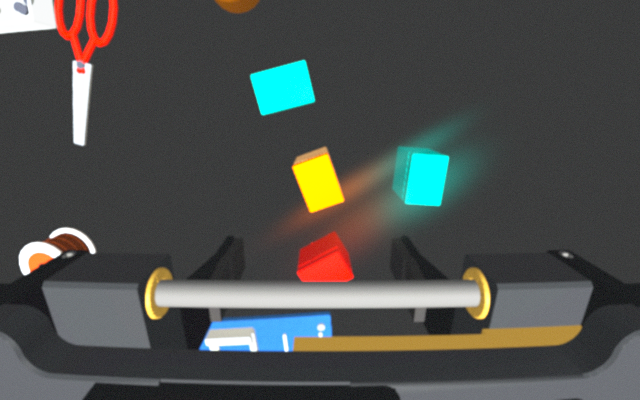

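The spacer's top shows as yellow at about (319,180), tilted in the image. The red block is near it at (325,258) and the turquoise ones are at (283,88) and (422,178).

```bash
python3 - <<'E'
from go import *
im=cv2.imread('pics/w2.png'); h=cv2.cvtColor(im,cv2.COLOR_BGR2HSV)
print(h[180,319])
m=cv2.inRange(h,(15,120,200),(35,255,255)); m[:130]=0;m[230:]=0;m[:,:270]=0;m[:,370:]=0
c=max(cv2.findContours(m,0,1)[0],key=len)[:,0]
W=ray('wrist',c,0.064)[:,:2]*1000
R=cv2.minAreaRect(W.astype(np.float32)); print(R,cv2.boxPoints(R).round(1))
# slot from w1
k=r.calibration('wrist'); s=r.sense()
T=np.eye(4);T[:3]=[[-9.99999981e-01,1.56851255e-04,-1.16580892e-04,.624997964],[-1.14576322e-04,-.9537951,-.300457806,-.0825543499],[-1.58321468e-04,-.300457787,.9537951,.385087631]]
k['world_from_camera']=T
r.calibration=lambda c:k
im=cv2.imread('pics/w1.png'); cv2.imwrite('pics/w1c.png',cv2.resize(im[95:285,300:490],None,fx=3.1,fy=3.1,interpolation=cv2.INTER_CUBIC))
h=cv2.cvtColor(im,cv2.COLOR_BGR2HSV)
m=cv2.inRange(h,(100,120,60),(125,255,255))
# blue+inner hull = plate
c=np.vstack([q for q in cv2.findContours(m,0,1)[0] if len(q)>30])[:,0]
W=ray('wrist',c,0.012)[:,:2]*1000
R=cv2.minAreaRect(W.astype(np.float32)); print('plate',R,cv2.boxPoints(R).round(1))
E
```

```text
[ 30 255 255]
((445.2151184082031, -298.915283203125), (41.34915542602539, 63.258522033691406), 20.17301368713379) [[ 414.9 -276.4]
 [ 436.7 -335.7]
 [ 475.5 -321.5]
 [ 453.7 -262.1]]
plate ((622.5323486328125, 23.326316833496094), (241.13369750976562, 432.5023498535156), 86.55236053466797) [[ 399.4  -84. ]
 [ 831.1 -110. ]
 [ 845.6  130.7]
 [ 413.9  156.7]]
```

View pics/w1c.png

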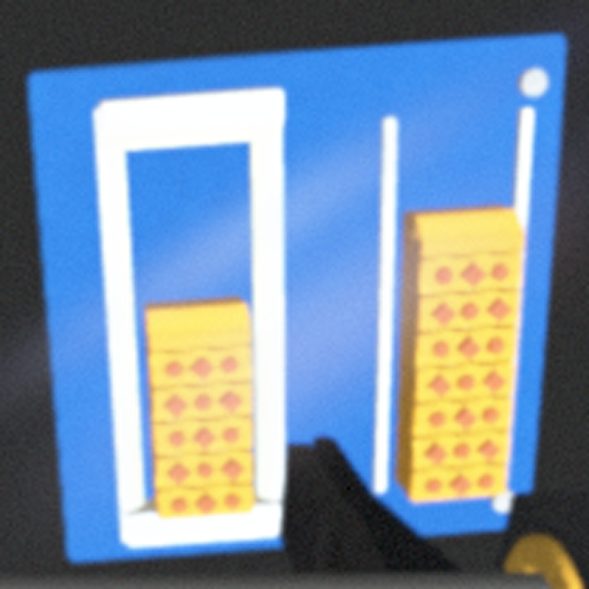

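```bash
python3 - <<'E'
from go import *
k=r.calibration('wrist')
T=np.eye(4);T[:3]=[[-9.99999981e-01,1.56851255e-04,-1.16580892e-04,.624997964],[-1.14576322e-04,-.9537951,-.300457806,-.0825543499],[-1.58321468e-04,-.300457787,.9537951,.385087631]]
k['world_from_camera']=T
r.calibration=lambda c:k
f=lambda u,v,z:(ray('wrist',[[u/3.1+300,v/3.1+95]],z)[0,:2]*1000).round(1)
print('plate TL TR BL',f(30,73,.012),f(566,34,.012),f(68,562,.012))
print('stop top inner L,R',f(126,150,.034),f(250,141,.034))
print('left rail inner top, far/near',f(126,150,.022),f(146,495,.022))
print('right rail inner top',f(250,141,.022),f(257,495,.022))
print('long rails', f(384,120,.022),f(379,490,.022))
print('bar top end L,R far',f(147,305,.034),f(247,300,.034),'near',f(160,515,.034),f(252,510,.034))
print('long bar top far',f(407,213,.034),f(520,207,.034),'near',f(410,500,.034),f(507,495,.034))
E
```

```text
plate TL TR BL [633.9 -68.4] [427.2 -84.7] [618.3 144.8]
stop top inner L,R [598.1 -41.6] [552.4 -45. ]
left rail inner top, far/near [597.2 -40.2] [585.2 106. ]
right rail inner top [549.9 -43.8] [537.4 106.1]
long rails [499. -52.] [484.7 104.1]
bar top end L,R far [588.6  17.9] [549.9  15.9] near [580.4 109.1] [541.9 106.9]
long bar top far [490.9 -18.4] [447.3 -21. ] near [475.6 102.6] [434.3 100.7]
```

The spacer is at about (443.5, -296) mm with yaw +20.2°. The slot yaw is about +4.6° and the gap centre about (570.5, -13). I'll grasp it at TCP z of about 34 mm.

carry_out(
  steps=[
    [[0.07,0.12,2],-7],
    [[0.07,0.12,5],-14],
    [[0.07,0.12,8],-20],
    [[0.07,0.12,11],-20],
    [[0.07,0.12,13],-20],
    [[0.07,0.12,15],-20],
    [[0.07,0.12,16.5],-20],
    [[0.07,0.12,18],-20],
    [[0.07,0.12,18.9],-20],
    [[0.07,0.12,18.9],-20],
    [[0.07,0.12,18.9],-20],
  ],
  gripper=1,
)

```text
time_s: 2.85
tcp_pos: [0.445, -0.2949, 0.034]
ee_rot: [[0.344, -0.939, 0.001], [-0.939, -0.344, -0.0], [0.001, -0.001, -1.0]]
wrist_force: [-0.2, 0.4, -0.2]
gripper_width: 1.003
```

carry_out(
  steps=[
    [[0,0,0],0],
    [[0,0,0],0],
    [[0,0,0],0],
    [[0,0,0],0],
    [[0,0,0],0],
    [[0,0,0],0],
    [[0,0,0],0],
    [[0,0,0],0],
  ],
  gripper=-1,
)

```text
time_s: 3.65
tcp_pos: [0.4447, -0.295, 0.0339]
ee_rot: [[0.344, -0.939, 0.0], [-0.939, -0.344, -0.0], [0.0, -0.0, -1.0]]
wrist_force: [-0.7, -0.4, 0.4]
gripper_width: 0.457
```

Gripped: the opening is 39.8 mm, as expected for the 40 mm side. Now I'll lift and carry it to above the gap.

carry_out(
  steps=[
    [[0,0,-2],0],
    [[0,0,-5],0],
    [[0,0,-8.5],0],
    [[-1.5,-1.5,-10],0],
    [[-4,-4,-10],2],
    [[-7,-7,-10],5],
    [[-10,-10,-10],8],
    [[-13,-13,-10],11],
    [[-16,-16,-10],14],
    [[-18.5,-18.5,-10],15.5],
    [[-20.5,-20.5,-10],15.5],
    [[-22.1,-21.5,-10],15.5],
    [[-22.1,-21.5,-10],15.5],
    [[-22.1,-21.5,-10],15.5],
    [[-22.1,-21.5,-10],15.5],
  ],
)

```text
time_s: 5.15
tcp_pos: [0.5701, -0.0142, 0.1337]
ee_rot: [[0.079, -0.997, -0.0], [-0.997, -0.079, -0.0], [0.0, 0.001, -1.0]]
wrist_force: [0.0, -0.3, -0.6]
gripper_width: 0.461
```

```bash
python3 - <<'E'
from go import *
im=snap('wrist','w3'); s=r.sense(); print(s['tcp_pos'],s['ee_rot'],s['gripper_width'])
for t in('slot_end','long_spacer_mid'):
    for c in ('wrist','side','scene'):
        if c!='wrist' : snap(c,c+'3')
        for o in r.place_of(c,t): print(c,t,np.round(o['centre'],4),round(o['confidence'],2),project(c,o['centre']).round())
E
```

```text
[ 0.57020718 -0.01432971  0.13381135] [[ 7.90860107e-02 -9.96867777e-01 -1.95228094e-04]
 [-9.96867760e-01 -7.90859539e-02 -2.82968670e-04]
 [ 2.66642548e-04  2.16995456e-04 -9.99999941e-01]] 0.45659399283986474
wrist slot_end [ 0.5753 -0.0466  0.0155] 0.58 [[315. 162.]]
side slot_end [ 0.5717 -0.0442  0.0126] 0.59 [[359. 218.]]
scene slot_end [ 0.5739 -0.0468  0.012 ] 0.93 [[327. 231.]]
wrist long_spacer_mid [ 0.435  -0.1873  0.0317] 0.87 [[505.   5.]]
side long_spacer_mid [ 0.3231 -0.301   0.0329] 0.77 [[261. 288.]]
side long_spacer_mid [ 0.5702 -0.0177  0.1294] 0.75 [[359. 176.]]
side long_spacer_mid [ 0.4334 -0.183   0.0303] 0.73 [[310. 250.]]
side long_spacer_mid [ 0.4792 -0.3958  0.0321] 0.66 [[338. 319.]]
scene long_spacer_mid [ 0.3261 -0.3022  0.0317] 0.76 [[191. 181.]]
scene long_spacer_mid [ 0.5769 -0.0146  0.1309] 0.67 [[343. 181.]]
scene long_spacer_mid [ 0.4337 -0.1863  0.0299] 0.63 [[248. 198.]]
scene long_spacer_mid [ 0.4759 -0.3958  0.0332] 0.6 [[149. 226.]]
```

View pics/w3.png

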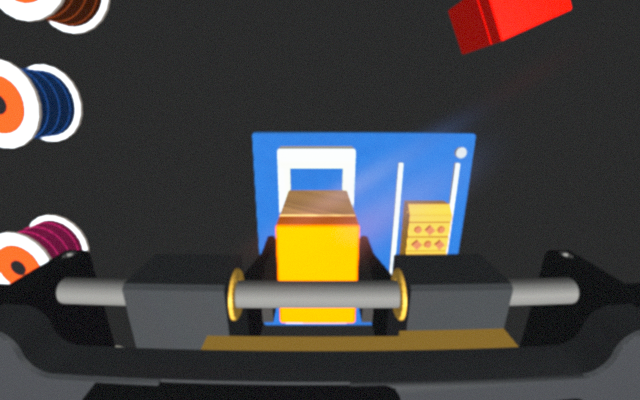

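The block is held upright over the slot and the plate edge is level in the image, so the yaw is right. A crop will measure the block against the stop.

```bash
python3 - <<'E'
from go import *
im=cv2.imread('pics/w3.png')
cv2.imwrite('pics/w3c.png',cv2.resize(im[125:245,240:400],None,fx=5,fy=5,interpolation=cv2.INTER_CUBIC))
E
```

```text
(no output)
```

View pics/w3c.png

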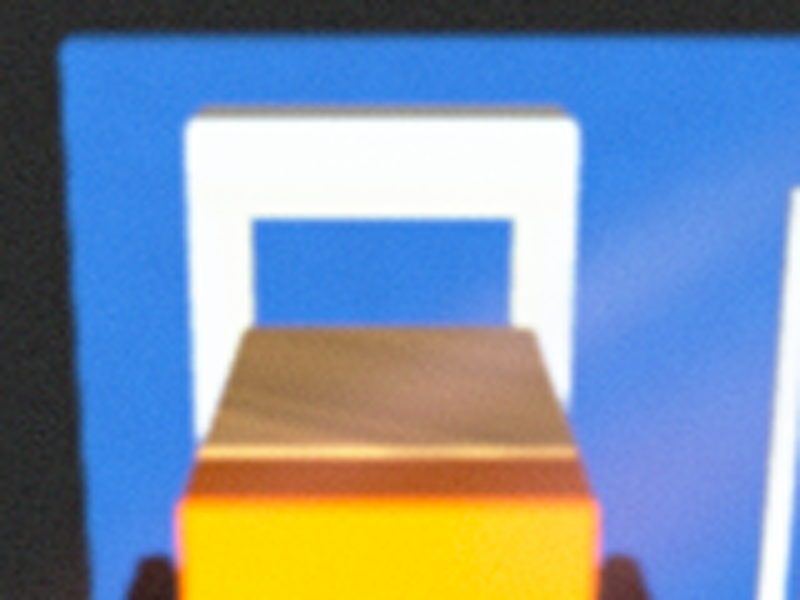

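```bash
python3 - <<'E'
from go import *
s=r.sense();t=np.array(s['tcp_pos']);R=np.array(s['ee_rot'])
def f(u,v,z):
    P=ray('wrist',[[u/5+240-.4,v/5+125-.4]],z)[0]
    return ((P-t)@R*1000).round(1)[:2], (P[:2]*1000).round(1)
zb=t[2]-.034; zt=zb+.064
print('block bottom L R',f(247,328,zb),f(530,328,zb))
print('block top L R',f(178,500,zt),f(598,500,zt))
print('stop inner edge L R (top)',f(252,218,.034),f(514,218,.034))
print('rails inner top',f(252,300,.022),f(512,300,.022))
print('plate',f(62,38,.012),f(795,36,.012))
E
```

```text
block bottom L R (array([ 28.6, -18.9]), array([591.8, -40.5])) (array([28.6, 19. ]), array([554. , -43.6]))
block top L R (array([ 29.4, -19.7]), array([592.6, -41.3])) (array([29.5, 19.7]), array([553.4, -44.5]))
stop inner edge L R (top) (array([ 30.4, -23.8]), array([596.8, -42. ])) (array([30.4, 22.1]), array([551.1, -45.7]))
rails inner top (array([ 12.5, -25.3]), array([596.9, -24.1])) (array([12.6, 23.1]), array([548.7, -28. ]))
plate (array([ 59.7, -60. ]), array([635.2, -68.3])) (array([60.2, 75. ]), array([500.8, -79.6]))
```

Relative to the stop, the block needs about 2.6 mm toward +y and 1 mm across. I'll lower it to just above the bars and recheck.

carry_out(
  steps=[
    [[-0.1,-0.1,1],0],
    [[-0.26,-0.1,2.5],0],
    [[-0.26,-0.1,4],0],
    [[-0.26,-0.1,5],0],
    [[-0.26,-0.1,5.5],0],
    [[-0.26,-0.1,5.5],0],
    [[-0.26,-0.1,5.5],0],
    [[-0.26,-0.1,5.5],0],
  ],
)

```text
time_s: 6.5
tcp_pos: [0.572, -0.0108, 0.0797]
ee_rot: [[0.08, -0.997, 0.002], [-0.997, -0.08, 0.0], [0.0, -0.002, -1.0]]
wrist_force: [-0.2, 0.8, -0.9]
gripper_width: 0.46
```

```bash
python3 - <<'E'
from go import *
im=snap('wrist','w4')[:,:,::-1]; b=snap('side','b4')[:,:,::-1]
A=cv2.resize(im[125:245,240:400],None,fx=5,fy=5,interpolation=cv2.INTER_CUBIC)
cv2.imwrite('pics/w4c.png',A)
print(r.sense()['tcp_pos'])
E
```

```text
[ 0.57183121 -0.01081998  0.07959065]
```

View pics/w4c.png

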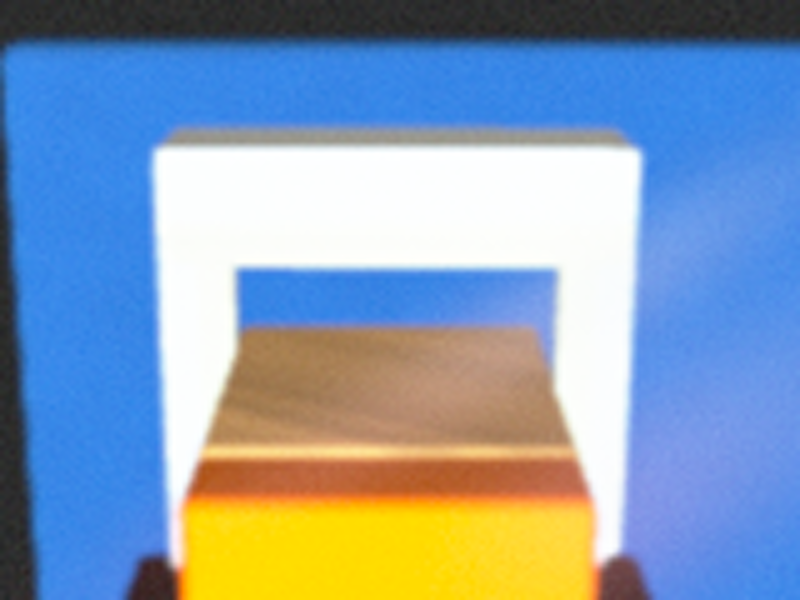

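```bash
python3 - <<'E'
from go import *
s=r.sense();t=np.array(s['tcp_pos']);R=np.array(s['ee_rot'])
def f(u,v,z):
    P=ray('wrist',[[u/5+240-.4,v/5+125-.4]],z)[0]
    return ((P-t)@R*1000).round(1)[:2]
zb=t[2]-.034; zt=zb+.064
print('block bottom L R',f(242,328,zb),f(534,328,zb))
print('block top',f(181,500,zt),f(596,500,zt))
print('stop',f(236,268,.034),f(558,268,.034),f(155,147,.034),f(642,147,.034))
print('rails inner top',f(240,335,.022),f(556,335,.022))
E
```

```text
block bottom L R [ 28.6 -19.6] [28.6 19.6]
block top [ 29.4 -19.4] [29.5 19.5]
stop [ 34.1 -21.3] [34.1 23.8] [ 51.1 -32. ] [51.2 34.8]
rails inner top [ 21.  -22.3] [21.  25.2]
```

Stop clearance is about 5 mm (4 wanted) and the block is 1.2 mm off across the slot. I'll correct both and lower it.

carry_out(
  steps=[
    [[0.1,0.12,0],0],
    [[0.1,0.12,0.5],0],
    [[0.1,0.12,1.0],0],
    [[0.1,0.12,1.5],0],
    [[0.1,0.12,2.0],0],
    [[0.1,0.12,2.4],0],
    [[0.1,0.12,2.8],0],
    [[0.1,0.12,3.0],0],
    [[0.1,0.12,3.0],0],
    [[0.1,0.12,3.0],0],
  ],
)

```text
time_s: 7.6
tcp_pos: [0.5709, -0.0119, 0.0497]
ee_rot: [[0.08, -0.997, 0.002], [-0.997, -0.08, 0.0], [0.0, -0.002, -1.0]]
wrist_force: [0.8, -0.4, -0.4]
gripper_width: 0.459
```

carry_out(
  steps=[
    [[0,0,0.15],0],
    [[0,0,0.3],0],
    [[0,0,0.36],0],
    [[0,0,0.38],0],
    [[0,0,0.38],0],
    [[0,0,0.38],0],
  ],
)

```text
time_s: 8.2
tcp_pos: [0.5709, -0.0119, 0.046]
ee_rot: [[0.08, -0.997, 0.002], [-0.997, -0.08, 0.0], [0.0, -0.002, -1.0]]
wrist_force: [-0.1, 0.3, -1.0]
gripper_width: 0.453
```

carry_out(
  steps=[
    [[0,0,0.04],0],
    [[0,0,0.08],0],
    [[0,0,0.08],0],
    [[0,0,0.08],0],
  ],
)

```text
time_s: 8.6
tcp_pos: [0.5709, -0.0119, 0.0459]
ee_rot: [[0.081, -0.997, 0.002], [-0.997, -0.081, -0.0], [0.0, -0.002, -1.0]]
wrist_force: [-2.1, 0.4, 5.4]
gripper_width: 0.456
```

```bash
python3 - <<'E'
from go import *
im=snap('wrist','w5')[:,:,::-1]; b=snap('side','b5')[:,:,::-1]
A=cv2.resize(im[125:245,240:400],None,fx=4,fy=4); B=cv2.resize(b[160:240,290:397],(640,480))
cv2.imwrite('pics/c5.png',A); s=r.sense();print(s['wrist_force'],s['tcp_pos'])
for o in r.place_of('side','long_spacer_mid'): print(np.round(o['centre'],4),round(o['confidence'],2))
E
```

```text
[-2.51691359  0.60124092  4.96368506] [ 0.57088511 -0.01190567  0.04591292]
[ 0.4764 -0.3959  0.0301] 0.91
[ 0.571  -0.0145  0.0432] 0.89
[ 0.3242 -0.3023  0.034 ] 0.73
[ 0.4314 -0.1831  0.0301] 0.63
```

View pics/c5.png

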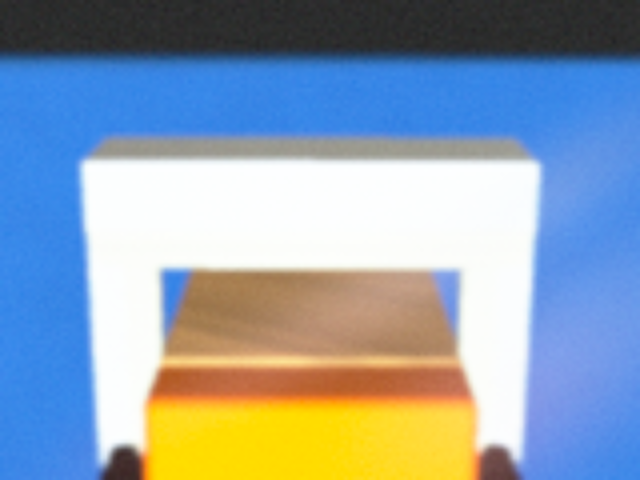

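The block is seated: contact is 5 N at the height where it should meet the plate (TCP z 45.9 mm), and it sits centred between the rails. Releasing.

carry_out(
  steps=[
    [[0,0,0],0],
    [[0,0,0],0],
    [[0,0,0],0],
    [[0,0,0],0],
    [[0,0,0],0],
    [[0,0,0],0],
  ],
  gripper=1,
)

```text
time_s: 9.35
tcp_pos: [0.5709, -0.0119, 0.0458]
ee_rot: [[0.08, -0.997, 0.002], [-0.997, -0.08, -0.0], [0.0, -0.002, -1.0]]
wrist_force: [0.3, 0.3, -0.2]
gripper_width: 0.918
```

carry_out(
  steps=[
    [[0,0,-1],0],
    [[0,0,-2.5],0],
    [[0,0,-4.5],0],
    [[0,0,-7],0],
    [[0,0,-10],0],
    [[0,0,-13],0],
    [[0,0,-15],0],
    [[0,0,-15],0],
    [[0,0,-15],0],
  ],
)

```text
time_s: 10.25
tcp_pos: [0.5704, -0.0118, 0.1963]
ee_rot: [[0.08, -0.997, 0.003], [-0.997, -0.08, 0.001], [-0.0, -0.003, -1.0]]
wrist_force: [0.4, 0.1, -0.2]
gripper_width: 1.002
```

```bash
python3 - <<'E'
from go import *
im=snap('wrist','w6')
for c in('wrist','side','scene'):
    if c!='wrist': snap(c,c+'6')
    for t in('long_spacer_mid','short_spacer_mid'):
        for o in r.place_of(c,t): print(c,t,np.round(o['centre'],4),round(o['confidence'],2))
E
```

```text
wrist long_spacer_mid [ 0.4353 -0.1865  0.0284] 0.91
wrist long_spacer_mid [ 0.572  -0.0141  0.0434] 0.67
side long_spacer_mid [ 0.4778 -0.3978  0.028 ] 0.85
side long_spacer_mid [ 0.4346 -0.1819  0.033 ] 0.84
side long_spacer_mid [ 0.5689 -0.0146  0.039 ] 0.75
side long_spacer_mid [ 0.3252 -0.3021  0.0359] 0.75
side short_spacer_mid [0.5355 0.3495 0.0348] 0.72
scene long_spacer_mid [ 0.4364 -0.1849  0.0282] 0.92
scene long_spacer_mid [ 0.3268 -0.3036  0.0335] 0.92
scene long_spacer_mid [ 0.4803 -0.3949  0.0298] 0.63
scene long_spacer_mid [ 0.5778 -0.0155  0.0464] 0.56
scene short_spacer_mid [0.5328 0.3518 0.0303] 0.84
```

View pics/w6.png

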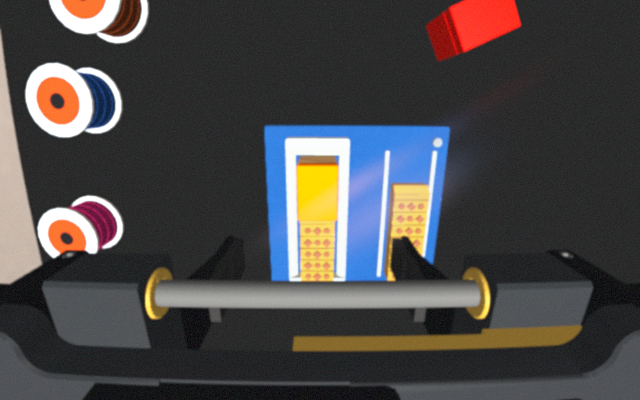

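The block stands square in the gap (top at about (317,192)) between the stop and the bar, and the gripper is clear. Handing in.

```bash
python3 -c "
from station import r
print(r.finish_job())"
```

```text
the job is handed in; nothing more can be done
None
```

I placed the long spacer in the gap and handed the job in about 10.5 s into the 32 s limit. The hand-in gives no verdict. The short bar of 6 stamps was in the slot (the 8-stamp bar was parked), so the gap was 64 mm and the long spacer was the right one.

- **Placing:** I gripped it across the 40 mm (opening read 39.8 mm), turned it square with the slot (yaw about 4.6°) and lowered it. It met the plate with about 5 N at the expected height, and then I let go and raised the gripper clear.
- **Final check:** The wrist picture shows it square in the slot between the stop and the bar. The networks put its centre within about 2 mm of the gap centre by the wrist and side cameras. The scene camera reads about 7 mm further in x, where it had also read high while the block was held.
- **Height:** The networks put the centre at z = 39 to 46 mm, against 44 mm expected.
- **Other spacer:** I never touched the short spacer, and it reads within about 3 mm of its starting place.

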